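# Spin-check the torque loader's rotor, then reset its trip lever

## Robot

A 6-joint arm with a two-finger parallel gripper is mounted at the origin on the work surface. World frame = base frame: x ahead of the robot, y to its left, z up, the work surface at z = 0. Lengths are in m, angles in rad, forces in N, time in s.
With the tool pointing down it reaches from about 0.275 to 0.725 m from the base axis. Payload 15.9 kg.
Tool frame: the origin (TCP) lies midway between the tips of the shut fingers; the grasp point (between the pads) lies 19 mm behind it (bot.grip_point_offset is the distance from the TCP to the grasp point, in m); x points along the fingers, y is the direction in which the jaws open and shut, and the axes are right-handed (so a half turn about x gives the same grasp; the last joint's range is limited). The gripper opens to 85 mm and grips with 20 to 120 N. Pads are 22 mm wide; open, the fingers measure 114 mm over their backs; the gripper's body (76 mm by 85 mm) begins 54 mm behind the grasp point. The pads swing forward as they close: fully open they stand 13 mm farther back than shut.
Start: joints at [1.24, 0.213, -0.034, 1.323, 0, 1.571], TCP at [0.162, 0.473, 0.231] pointing down, gripper open.
Joint ranges: [-2.98, 2.98], [-0.74, 1.72], [-1.14, 1.35], [-2.1, 2.04], [-1.57, 1.44], [-3.14, 3.14]. Speed limits (rad/s): [1.89, 1.89, 2.39, 2.57, 3.14, 3.14].

## Interface

Orientations are given as a unit quaternion [x, y, z, w].
In Python, from workcell import status, imaging, order, search_frame, mark_of, bot gives the robot as it stands. The module is installed in compiled form; this text tells all that it offers.
- The arm moves only by the tool jog_arm, never from a script. Its argument "rows" is a list of rows, each a list of 7 numbers: the turn, a rotation vector about the tool's x, y, z in degrees, then the shift along the tool's x, y, z in m, then the opening in per cent of the stroke, from 0 (shut) to 100 (fully open). In form: [[ax, ay, az, x, y, z, claw], ...]. A call has 1 to 5 rows; each row shifts and turns the commanded pose from where the row before left it, along the tool's axes as they then stand; what a row does not reach is not made up. A row lasts 1/8 s, in which the tool goes at most 62.5 mm and 10.7 degrees, less where a joint would pass 70% of its speed; a pose out of reach is approached as far as the arm can. A call is refused whole if a number of a shift passes 0.0625 or a number of a turn 10.7, either way. A call with a gripper value outside its range is refused whole. The fingers move at their own pace and stop on an object; "force" is the grip in N (left out, the last holds). Time passes only in rows, so rows that do not move let the fingers close. It gives the time, the measured TCP pose, the force and the opening at its end, in the units of the state.
- status.read_state(): the state, without advancing time (a new reading comes with each control period).
- imaging.read_camera(name): name is "side" or "top"; returns a dict with "frame" (400x640x3 uint8, red, green, blue), "range_z" (400x640 float32, m along the optical axis (not along the pixel's ray), 0 where there is no reading), "intrinsics" (3x3 intrinsics, pixels), "R" (3x3) and "t" (3): a world point X has camera coordinates R X + t. Camera axes: x right, y down, z forward; pixel columns grow to the right and rows downward; lengths in m; the calibration is good to about 2 mm. A picture is of the moment at which its call begins.
- order.close_job(): hands the job in, once; it reports no verdict.
Trained networks look in a picture, given as the dict that the camera call returned (one of the last four; its "shot" number tells which), for a name from the list of things; names that differ only in an ending like _2 or _b are one class to them, and where a whole thing is asked for, a point or a joint stands for the part that bears it (a point fixed in the world has none). Each returns a list of dicts, best first, with "confidence" (0 to 1); they miss things now and then, are a little off and sometimes report something else, mostly with a low value. They report only what shows in the picture. A call takes as long as a camera call. They do not tell look-alikes from the thing itself.
- search_frame(name, picture): "bbox" ([centre column, centre row, width, height] in pixels, round what is visible of it).
- mark_of(name, picture): "position" ([row, column] in pixels: a listed point, or the origin of a listed thing).
The state is a dict: "time": time; "joint_pos": joint angles; "joint_velocities": joint speeds; "joint_torque": joint torques, N m; "ee_pos": TCP position; "orientation": TCP orientation; "force": force on the tool from outside, world axes, zero at the start; "ft_torque": the same for the moment, N m; "finger_gap": opening from 0.0 (shut) to 1.0 (fully open).
Only numpy, scipy, OpenCV 4.12 (cv2) and the standard library are available. Lean on these libraries where they do the work, as an engineer would, in place of code of your own. Each camera call takes 0.05 s, during which the arm holds its last target. There are 200 camera calls.

## Task

The torque loader has tripped: before it gets power again, reach under the wire guard and spin its four-arm rotor by hand counter-clockwise (seen from above) until it has made at least one and a quarter turns and still runs on by itself, untouched; then let it come to rest. After that reset the trip lever: first push it fully off (towards the robot) to its stop, then throw it fully on (away from the robot). Do not lean on the guard, do not switch on before the rotor is checked, and leave the tools lying on the bench where they are.

Things in the scene. Friction and masses are not known exactly. Their poses are not given: they have to be found in the camera images.
- loader: Fixed torque loader: grey gearbox 130 x 130 mm, 75 mm high, topped by an 80 mm boss up to z 87 mm, steel feet, two rear posts (14 mm across, at x +85, y +/-60 mm) that carry the wire guard. Origin: on the bench, on the rotor's vertical axis. x points to the rear (away from the robot within 0.2 rad), z up. Elsewhere open all round between gearbox and guard.
- guard: The loader's flat round wire guard over the whole rotor: a ring 198 mm across (outside) of 5 mm steel wire, filled with parallel wires 21 mm apart, underside 200 mm above the bench; no side walls. Origin: its underside, on the rotor axis. The rotor's arms end 9 mm inside its outer edge, so they are reached only from the side under that edge, with the tool tilted.
- rotor (a joint): Rotor angle about the vertical axis, rad, no end stops, grows counter-clockwise seen from above; starts between -0.4 and 0.4. At 0 (and each quarter turn) its four arms point along the loader's +x, +y, -x, -y. It turns very easily: pushed and let go at a few rad/s it coasts on, up to a turn; how far varies, so more than one push may be needed. In front of the axis, counter-clockwise moves the arms towards the loader's -y.
- rotor_hub (a point): Centre of the four-arm aluminium rotor, on its axis, half-way up the arms, 110 mm above the bench; x along one arm. Each flat arm reaches 90 mm from the axis, is 10 mm thick and stands from 96 to 124 mm above the bench; the round hub is 48 mm across, 88 to 138 mm high, with a 22 mm cap up to 150 mm. Push an arm on its flat side: a push on its end jams against the axis.
- trip_unit: Fixed grey trip switch box 120 x 110 mm, 70 mm high. Origin: on the bench under its centre and under the lever's pivot; x points to the rear (away from the robot within 0.3 rad), z up.
- trip_lever (a joint): Angle of the trip lever about the trip unit's y axis through a pivot 80 mm above the bench, rad: 0 upright, -0.55 fully off against its stop (leaning to the trip unit's -x, towards the robot), +0.55 fully on against its stop (leaning to +x, away). Starts tripped, near upright (-0.1 to 0.15). Stiff: friction takes about 4 N at 60 mm above the pivot, and it stays where it is left.
- lever_tip (a point): Free end of the trip lever, 102 mm from its pivot: a short steel bar 14 mm across with a round black plastic grip 20 mm across over its last 78 mm. When the lever leans, push roughly square to it, with the finger laid along it: an upright finger against its leaning end drags by friction and can jam.
- wrench_head_mid (a point): Loose bystander, to be left where it is: chrome flex-head wrench head lying flat, 120 mm long, 48 mm wide, 35 mm high; point 12 mm above its underside.
- test_nut_mid (a point): Loose bystander, to be left where it is: tungsten carbide hexagon test nut, 62 mm across flats, 34 mm high; point 17 mm above its underside.
- grip_sleeve_mid (a point): Loose bystander, to be left where it is: pale blue rubber grip sleeve lying down, 110 mm long, 35 mm across; point 17 mm above its underside.
- reducer_mid (a point): Loose bystander, to be left where it is: aluminium square drive reducer standing, 48 mm across, 71 mm high; point 30 mm above its underside.
- socket_mid (a point): Loose bystander, to be left where it is: steel socket standing, 44 mm across, 69 mm high; point 34 mm above its underside.
- flange_mid (a point): Loose bystander, to be left where it is: aluminium flanged adapter, 76 mm across, 44 mm high; point 20 mm above its underside.
- vise_block: Fixed steel vise block, a bystander: 120 x 100 mm, 100 mm high, on the other side of the loader from the trip unit. Origin under its centre.
- spanner: Loose bystander, to be left where it is: steel open-ended wrench lying flat, 190 mm long; origin under its middle.
Mind the look-alikes: they are no part of the job. What is shaped like the trip_unit but red is not meant.

How it is judged:
By the outcome, as a careful person would: the job done as asked, in the order asked, and still so for the second after the job is handed in, with the robot touching nothing.
It also fails if it takes over 69 s, if anything falls off the work surface, if the arm or the gripper's body presses on something with over 40 N, if the wrist force passes 120 N, or if a joint passes its speed limit or range.

## Working session

There is one attempt and no reset: what is moved stays moved. The work goes in short steps, Python scripts to look and compute and a tool call to move; the robot and the scene stay as the last step left them, time stands still between calls to the robot, and variables do not carry over. Pictures are saved under pics/ and viewed, about 8 in all and at most 12, crops included, and the job is handed in when it is done.

Besides the shell and the picture viewer there is one more tool, called after "Call:" by a JSON object that holds its "name" and its "arguments", one argument or row to a line. jog_arm: Moves the arm, as the interface text tells. Its arguments: {"type":"object","properties":{"rows":{"type":"array","items":{"type":"array","items":{"type":"number"}}},"force":{"type":"number"}},"required":["rows"]}

```bash
mkdir -p pics; cat > h.py <<'E'
import numpy as np, cv2
from scipy.spatial.transform import Rotation as Ro
from workcell import status, imaging, order, search_frame, mark_of, bot
def save(p,n): cv2.imwrite('pics/'+n+'.png', p['frame'][:,:,::-1])
def ray(p,r,c):
    K,R,t=[np.array(p[k]) for k in('intrinsics','R','t')]
    o=-R.T@t; d=R.T@np.linalg.inv(K)@np.array([c,r,1.]); return o,d
def at_z(p,rc,z):
    o,d=ray(p,*rc); return o+d*(z-o[2])/d[2]
def cloud(p):
    K,R,t=[np.array(p[k]) for k in('intrinsics','R','t')]
    v,u=np.mgrid[:400,:640]; Z=p['range_z']; 
    P=np.stack([(u-K[0,2])*Z/K[0,0],(v-K[1,2])*Z/K[1,1],Z],-1)
    W=(P-t)@R; W[Z==0]=np.nan; return W
def proj(p,X):
    K,R,t=[np.array(p[k]) for k in('intrinsics','R','t')]
    q=K@(R@np.array(X)+t); return q[:2]/q[2]
E
python3 - <<'E'
from h import *
H=dict(loader=0,guard=.2,rotor_hub=.11,trip_unit=0,lever_tip=.18,vise_block=0,spanner=0,wrench_head_mid=.012,test_nut_mid=.017,grip_sleeve_mid=.017,reducer_mid=.03,socket_mid=.034,flange_mid=.02)
for cam in('top','side'):
    p=imaging.read_camera(cam); save(p,cam+'0')
    o,d=ray(p,200,320); print(cam,'cam at',o.round(3),d.round(2), np.array(p['intrinsics'])[0,0])
    for n,z in H.items():
        for m in mark_of(n,p)[:2]:
            print(n,np.round(m['position'],1),round(m['confidence'],2),at_z(p,m['position'],z).round(3))
im=np.vstack([cv2.imread('pics/top0.png'),cv2.imread('pics/side0.png')])
s=status.read_state(); print(s['ee_pos'],s['orientation'],s['time'],s['finger_gap'])
E
```

```text
top cam at [ 0.311 -0.007  1.401] [ 0.16  0.01 -0.99] 469.5846021778694
loader [181.3 313.7] 0.69 [0.593 0.026 0.   ]
loader [110.8 315.8] 0.57 [0.817 0.022 0.   ]
guard [169.9 313.2] 0.62 [0.583 0.023 0.2  ]
rotor_hub [174.1 316.9] 0.57 [0.591 0.014 0.11 ]
trip_unit [202.3 428.3] 0.92 [ 0.53  -0.321  0.   ]
trip_unit [303.6 453.2] 0.63 [ 0.232 -0.384  0.   ]
lever_tip [193.7 440.7] 0.65 [ 0.525 -0.314  0.18 ]
lever_tip [306.3 471. ] 0.59 [ 0.236 -0.381  0.18 ]
vise_block [219.  219.8] 0.96 [0.475 0.307 0.   ]
spanner [232.3 375.4] 0.7 [ 0.439 -0.16   0.   ]
spanner [274.  263.6] 0.58 [0.313 0.17  0.   ]
wrench_head_mid [270.8 392.8] 0.81 [ 0.325 -0.208  0.012]
test_nut_mid [241.3 330.4] 0.64 [ 0.41  -0.026  0.017]
grip_sleeve_mid [135.2 248.1] 0.61 [0.732 0.228 0.017]
reducer_mid [111.9 319.8] 0.69 [0.803 0.009 0.03 ]
reducer_mid [201.2 427.6] 0.24 [ 0.529 -0.312  0.03 ]
socket_mid [231.3 373.6] 0.53 [ 0.438 -0.151  0.034]
flange_mid [129.2 389.3] 0.93 [ 0.753 -0.204  0.02 ]
flange_mid [240.3 331.2] 0.37 [ 0.412 -0.028  0.02 ]
side cam at [ 0.259 -1.017  0.987] [ 0.19  0.74 -0.65] 4
[... 351 characters left out ...]
23  0.18 ]
vise_block [231.6 281.1] 0.67 [ 0.401 -0.008  0.   ]
vise_block [168.8 283.1] 0.58 [0.462 0.302 0.   ]
spanner [199.5 244.9] 0.69 [ 0.313  0.163 -0.   ]
spanner [306.  350.2] 0.31 [ 0.527 -0.316  0.   ]
wrench_head_mid [283.3 265.3] 0.62 [ 0.325 -0.204  0.012]
test_nut_mid [232.6 285.2] 0.93 [ 0.41  -0.032  0.017]
grip_sleeve_mid [168.2 363.7] 0.57 [0.733 0.224 0.017]
reducer_mid [202.8 408.4] 0.61 [0.81  0.003 0.03 ]
reducer_mid [284.2 262.3] 0.52 [ 0.316 -0.221  0.03 ]
socket_mid [254.3 304.7] 0.78 [ 0.444 -0.145  0.034]
flange_mid [259.8 415.5] 0.57 [ 0.743 -0.22   0.02 ]
[0.16240101 0.47287138 0.23131139] [ 0.11641292  0.69745376 -0.11642685  0.69746045] 1.4 1.0016209083320537
```

View pics/top0.png

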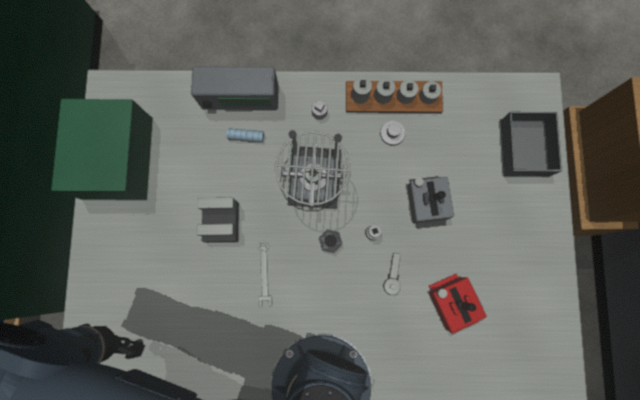

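View pics/side0.png

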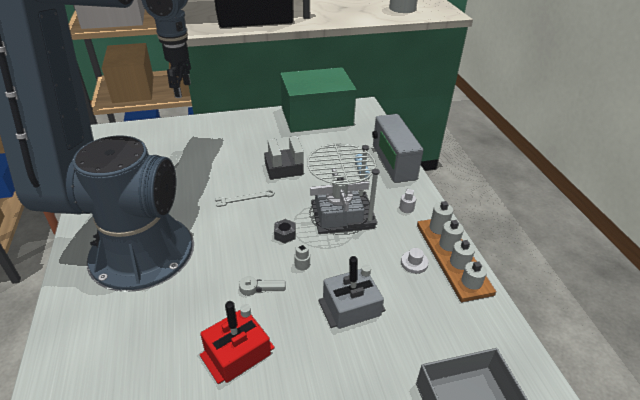

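```bash
cat > loc.py <<'E'
from h import *
def arms(ps,c):
    A=[]
    for p in ps:
        W=cloud(p).reshape(-1,3); d=W[:,:2]-c; r=np.hypot(*d.T)
        m=(r>.03)&(r<.092)&(W[:,2]>.112)&(W[:,2]<.130); A.append(d[m])
    d=np.vstack(A); a=np.arctan2(d[:,1],d[:,0]); r=np.hypot(*d.T)
    z=np.sum(r*np.exp(4j*a)); return np.angle(z)/4, abs(z)/r.sum(), len(d)
def lever(ps,c):
    out=[]
    for p in ps:
        W=cloud(p).reshape(-1,3); d=np.hypot(*(W[:,:2]-c).T)
        m=(d<.1)&(W[:,2]>.12)&(W[:,2]<.2); out.append(W[m])
    return out
E
python3 - <<'E'
from loc import *
t=imaging.read_camera('top'); s=imaging.read_camera('side')
for r,c in((133,293),(137,338)): print('post',at_z(t,(r,c),.203).round(3))
for p in(t,s):
    W=cloud(p).reshape(-1,3); d=np.hypot(*(W[:,:2]-[.59,.023]).T)
    m=(d<.05)&(W[:,2]>.142)&(W[:,2]<.155); print('cap',m.sum(),np.median(W[m],0).round(3))
    m=(d<.14)&(W[:,2]>.192)&(W[:,2]<.215); g=W[m]
    print('guard',m.sum(),g.mean(0).round(3),((g.min(0)+g.max(0))/2).round(3),(g.max(0)-g.min(0)).round(3))
    m=(d<.1)&(abs(W[:,2]-.075)<.005); g=W[m]
    print('box',m.sum(), cv2.minAreaRect((g[:,:2]*1000).astype(np.float32)))
    print('arms',arms([p],np.array([.59,.023])))
    d=np.hypot(*(W[:,:2]-[.53,-.32]).T); m=(d<.1)&(abs(W[:,2]-.07)<.005); g=W[m]
    print('trip',m.sum(), cv2.minAreaRect((g[:,:2]*1000).astype(np.float32)))
    L=lever([p],np.array([.53,-.32]))[0]
    print('lever',len(L),L[L[:,2].argsort()][::max(1,len(L)//12)].round(3).tolist())
a=cv2.resize(cv2.imread('pics/top0.png')[115:255,260:470],None,fx=3.8,fy=3.8,interpolation=cv2.INTER_CUBIC)
cv2.imwrite('pics/c1.png',a)
E
```

```text
post [0.682 0.077 0.203]
post [ 0.672 -0.042  0.203]
cap 39 [0.587 0.022 0.149]
guard 1575 [0.592 0.024 0.205] [0.59  0.024 0.205] [0.197 0.196 0.019]
box 785 ((596.0037231445312, 24.641632080078125), (127.70625305175781, 144.82711791992188), 86.29998016357422)
arms (np.float64(-0.034712353479114944), np.float64(0.9657206821081763), 232)
trip 1187 ((530.4078979492188, -317.1575012207031), (119.93926239013672, 110.18132781982422), 6.951495170593262)
lever 80 [[0.521, -0.312, 0.122], [0.521, -0.309, 0.136], [0.517, -0.316, 0.142], [0.53, -0.308, 0.151], [0.523, -0.309, 0.16], [0.529, -0.309, 0.17], [0.515, -0.318, 0.175], [0.517, -0.312, 0.178], [0.525, -0.312, 0.179], [0.514, -0.32, 0.18], [0.527, -0.309, 0.181], [0.519, -0.311, 0.182], [0.519, -0.322, 0.183], [0.526, -0.319, 0.185]]
cap 22 [0.585 0.02  0.149]
guard 1192 [0.592 0.02  0.204] [0.587 0.025 0.203] [0.196 0.198 0.021]
box 542 ((593.7298583984375, 1.7094230651855469), (91.788330078125, 147.26528930664062), 85.70553588867188)
arms (np.float64(-0.051183502758654756), np.float64(0.9651034120205002), 270)
trip 1343 ((529.4130249023438, -316.6498107910156), (120.37005615234375, 111.67728424072266), 6.348376750946045)
lever 188 [[0.524, -0.324, 0.12], [0.519, -0.322, 0.126], [0.516, -0.314, 0.132], [0.534, -0.321, 0.139], [0.516, -0.32, 0.146], [0.526, -0.327, 0.151], [0.532, -0.321, 0.157], [0.524, -0.325, 0.163], [0.514, -0.322, 0.169], [0.515, -0.317, 0.174], [0.522, -0.326, 0.179], [0.523, -0.315, 0.18], [0.515, -0.315, 0.182]]
```

View pics/c1.png

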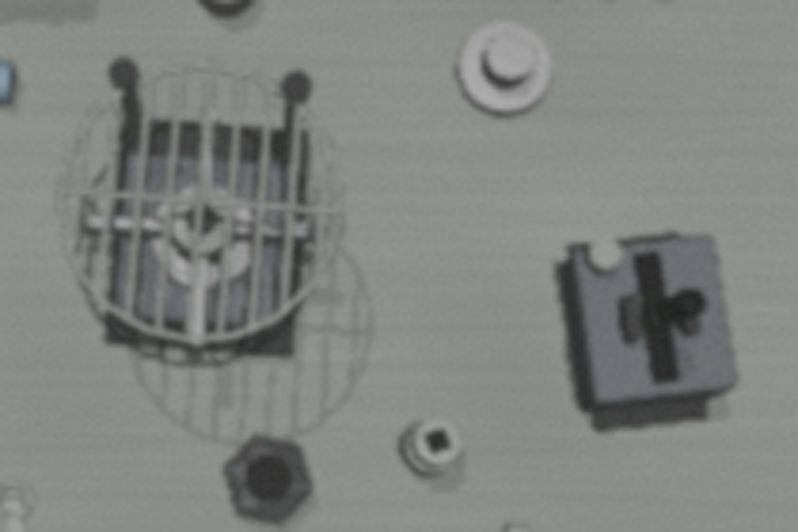

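```bash
cat > plan.py <<'E'
from h import *
# tool orientation: yaw psi, pitch below horizontal (90=down), optional roll
def ori(yaw,pitch): return Ro.from_euler('z',yaw,degrees=True)*Ro.from_euler('y',pitch,degrees=True)
def plan(tgt,yaw,pitch,n,start=None):
    s=status.read_state(); p0=np.array(s['ee_pos']); R0=Ro.from_quat(s['orientation'])
    if start is not None: p0,R0=start
    R1=ori(yaw,pitch); rv=(R0.inv()*R1).as_rotvec(); R=R0; st=(np.array(tgt)-p0)/n
    for i in range(n):
        sh=R.inv().apply(st); print([float(x) for x in np.round(np.degrees(rv)/n,1)]+[float(x) for x in np.round(sh,3)])
        R=R*Ro.from_rotvec(rv/n)
    return np.array(tgt),R1
E
python3 -c "
from plan import *
plan([.40,.12,.25],0,35,10)"
```

```text
[-1.7, -5.4, 0.9, -0.002, -0.026, 0.034]
[-1.7, -5.4, 0.9, 0.001, -0.027, 0.033]
[-1.7, -5.4, 0.9, 0.004, -0.028, 0.032]
[-1.7, -5.4, 0.9, 0.006, -0.029, 0.031]
[-1.7, -5.4, 0.9, 0.009, -0.03, 0.029]
[-1.7, -5.4, 0.9, 0.011, -0.031, 0.027]
[-1.7, -5.4, 0.9, 0.013, -0.032, 0.025]
[-1.7, -5.4, 0.9, 0.015, -0.033, 0.023]
[-1.7, -5.4, 0.9, 0.016, -0.034, 0.021]
[-1.7, -5.4, 0.9, 0.017, -0.034, 0.018]
```

Call:
{"name": "jog_arm", "arguments": {
  "rows": [
    [-1.7,-5.4,0.9,-0.002,-0.026,0.034,0],
    [-1.7,-5.4,0.9,0.001,-0.027,0.033,0],
    [-1.7,-5.4,0.9,0.004,-0.028,0.032,0],
    [-1.7,-5.4,0.9,0.006,-0.029,0.031,0],
    [-1.7,-5.4,0.9,0.009,-0.03,0.029,0]
  ]
}}

```text
time: 2.12
ee_pos: [0.2812, 0.2939, 0.2399]
orientation: [0.061, 0.516, -0.061, 0.852]
force: [0.7, 0.0, 0.1]
finger_gap: -0.002
```

Call:
{"name": "jog_arm", "arguments": {
  "rows": [
    [-1.7,-5.4,0.9,0.011,-0.031,0.027,0],
    [-1.7,-5.4,0.9,0.013,-0.032,0.025,0],
    [-1.7,-5.4,0.9,0.015,-0.033,0.023,0],
    [-1.7,-5.4,0.9,0.016,-0.034,0.021,0],
    [-1.7,-5.4,0.9,0.017,-0.034,0.018,0]
  ]
}}

```text
time: 2.75
ee_pos: [0.3986, 0.1166, 0.248]
orientation: [0.002, 0.303, -0.002, 0.953]
force: [1.8, 0.6, -0.4]
finger_gap: -0.001
```

```bash
python3 -c "
from plan import *
a=plan([.43,.085,.112],0,35,4); print(); plan([.518,.075,.107],0,35,3,a)"
```

```text
[-0.1, -0.1, 0.0, 0.026, -0.008, -0.023]
[-0.1, -0.1, 0.0, 0.026, -0.008, -0.023]
[-0.1, -0.1, 0.0, 0.026, -0.008, -0.023]
[-0.1, -0.1, 0.0, 0.026, -0.008, -0.023]

[0.0, 0.0, 0.0, 0.025, -0.003, 0.015]
[0.0, 0.0, 0.0, 0.025, -0.003, 0.015]
[0.0, 0.0, 0.0, 0.025, -0.003, 0.015]
```

Call:
{"name": "jog_arm", "arguments": {
  "rows": [
    [0,0,0,0.026,-0.008,-0.023,0],
    [0,0,0,0.026,-0.008,-0.023,0],
    [0,0,0,0.026,-0.008,-0.023,0],
    [0,0,0,0.026,-0.008,-0.023,0],
    [0,0,0,0.025,-0.003,0.015,0]
  ]
}}

```text
time: 3.38
ee_pos: [0.4696, 0.1116, 0.172]
orientation: [-0.003, 0.343, -0.021, 0.939]
force: [-0.6, 0.7, 1.2]
finger_gap: 0.0
```

Call:
{"name": "jog_arm", "arguments": {
  "rows": [
    [0,0,0,0.025,-0.003,0.015,0],
    [0,0,0,0.025,-0.003,0.015,0],
    [0,0,0,0,0,0,0]
  ]
}}

```text
time: 3.75
ee_pos: [0.5275, 0.1023, 0.1631]
orientation: [-0.003, 0.343, -0.022, 0.939]
force: [-0.7, 0.2, -0.5]
finger_gap: -0.002
```

```bash
python3 - <<'E'
from loc import *
t=imaging.read_camera('top'); s=imaging.read_camera('side')
C=np.array([.588,.023])
print([arms([p],C) for p in(t,s)])
b=cv2.resize(s['frame'][110:260,250:430,::-1],None,fx=3.5,fy=3.5,interpolation=cv2.INTER_CUBIC); cv2.imwrite('pics/c2.png',b)
st=status.read_state(); print(st['ee_pos'],st['force'],st['time'])
E
```

```text
[(np.float64(-0.03550883726135375), np.float64(0.9756350883034303), 239), (np.float64(-0.04440542676310915), np.float64(0.9734925713562255), 272)]
[0.52609714 0.10270289 0.16326482] [-0.17895684  0.22183364 -0.31678733] 3.85
```

View pics/c2.png

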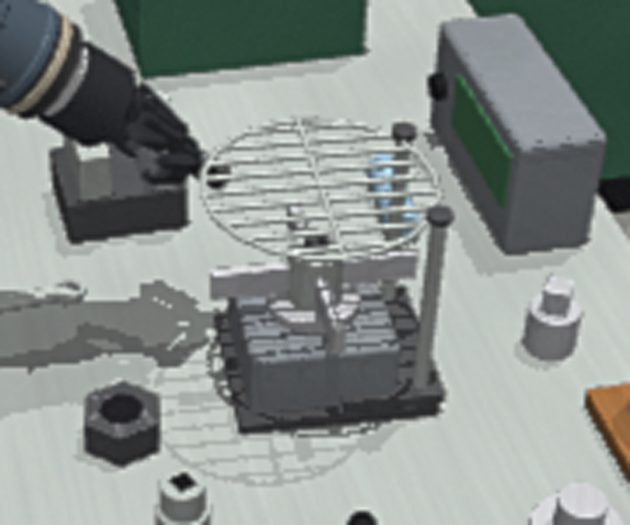

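```bash
python3 - <<'E'
from h import *
st=status.read_state(); print(np.round(st['joint_pos'],3)); print(Ro.from_quat(st['orientation']).as_euler('ZYX',degrees=True))
print([a for a in dir(bot) if a[0]!='_'])
E
```

```text
[ 0.387 -0.204 -1.074 -0.12  -0.334  0.27 ]
[-3.21143142 40.08610902 -1.54268908]
['MotionError', 'grip_point_offset']
```

```bash
python3 -c "
from plan import *
a=plan([.47,.13,.16],-30,36,4); print(); plan([.50,.095,.107],-30,36,3,a)"
```

```text
[4.5, -0.9, -5.3, -0.01, 0.006, -0.01]
[4.5, -0.9, -5.3, -0.011, 0.005, -0.01]
[4.5, -0.9, -5.3, -0.012, 0.003, -0.01]
[4.5, -0.9, -5.3, -0.012, 0.001, -0.01]

[0.0, 0.0, 0.0, 0.022, -0.005, -0.006]
[0.0, 0.0, 0.0, 0.022, -0.005, -0.006]
[0.0, 0.0, 0.0, 0.022, -0.005, -0.006]
```

Call:
{"name": "jog_arm", "arguments": {
  "rows": [
    [4.5,-0.9,-5.3,-0.01,0.006,-0.01,0],
    [4.5,-0.9,-5.3,-0.011,0.005,-0.01,0],
    [4.5,-0.9,-5.3,-0.012,0.003,-0.01,0],
    [4.5,-0.9,-5.3,-0.012,0.001,-0.01,0]
  ]
}}

```text
time: 4.35
ee_pos: [0.4697, 0.1315, 0.1614]
orientation: [0.081, 0.298, -0.246, 0.919]
force: [-0.7, -1.3, -0.5]
finger_gap: 0.002
```

Call:
{"name": "jog_arm", "arguments": {
  "rows": [
    [0,0,0,0.022,-0.005,-0.006,0],
    [0,0,0,0.022,-0.005,-0.006,0],
    [0,0,0,0.022,-0.005,-0.006,0],
    [0,0,0,0,0,0,0]
  ]
}}

```text
time: 4.85
ee_pos: [0.4994, 0.0958, 0.1063]
orientation: [0.079, 0.299, -0.246, 0.918]
force: [0.1, -0.3, -1.1]
finger_gap: -0.001
```

```bash
python3 - <<'E'
from h import *
st=status.read_state(); print(np.round(st['ee_pos'],4),np.round(st['joint_pos'],3)); print(Ro.from_quat(st['orientation']).as_euler('ZYX',degrees=True))
E
```

```text
[0.4994 0.0958 0.1063] [ 0.676  0.092 -0.967  0.052 -0.853  0.986]
[-30.06619976  36.08716425  -0.12422489]
```

```bash
cat > kin.py <<'E'
from plan import *
from scipy.optimize import least_squares
D=[([.1624,.4729,.2313],Ro.from_quat([.11641,.69745,-.11643,.69746]),[1.24,.213,-.034,1.323,0,1.571]),
([.5261,.1027,.1633],Ro.from_euler('ZYX',[-3.211,40.086,-1.543],degrees=True),[.387,-.204,-1.074,-.12,-.334,.27]),
([.4994,.0958,.1063],Ro.from_euler('ZYX',[-30.066,36.087,-.124],degrees=True),[.676,.092,-.967,.052,-.853,.986])]
def wr(p,R,Lw): return np.array(p)-R.apply([Lw,0,0])
def res(v):
    a,h,L1,L2,Lw,e=v; o=[]
    for p,R,j in D:
        w=wr(p,R,Lw); r=np.hypot(w[0],w[1]); f=j[1]-j[2]+e
        o+=[a+L1*np.sin(j[1])+L2*np.cos(f)-r,h+L1*np.cos(j[1])-L2*np.sin(f)-w[2],.3*(np.arctan2(w[1],w[0])-j[0])]
    return o
s=least_squares(res,[0,.2,.45,.45,.25,0]); V=s.x
def ik(p,yaw,pitch):
    a,h,L1,L2,Lw,e=V; w=wr(p,ori(yaw,pitch),Lw); x=np.hypot(w[0],w[1])-a; z=w[2]-h
    d2=x*x+z*z; c=(L1**2+L2**2-d2)/(2*L1*L2); g=np.arccos(c)   # interior angle
    j3=g+e-np.pi/2
    j2=np.arctan2(x,z)-np.arccos((L1**2+d2-L2**2)/(2*L1*np.sqrt(d2)))
    return [round(float(q),2) for q in(np.arctan2(w[1],w[0]),j2,j3,np.radians(yaw)-np.arctan2(w[1],w[0]))]
if __name__=='__main__':
    print(V.round(3),np.abs(s.fun).max())
    print(ik([.4994,.0958,.1063],-30,36))
    for yaw in(-30,-45,-60):
        for pitch in(36,42):
            print(yaw,pitch,[ik([.514,y,.107],yaw,pitch)[1:] for y in(.075,.0,-.06)])
E
python3 kin.py
```

```text
[ 0.089  0.239  0.314  0.344  0.316 -0.264] 0.01685995754474512
[0.68, 0.13, -0.98, -1.2]
-30 36 [[0.12, -0.98, -1.13], [0.02, -1.1, -0.94], [-0.05, -1.16, -0.75]]
-30 42 [[0.08, -0.93, -1.08], [-0.03, -1.04, -0.88], [-0.08, -1.09, -0.71]]
-45 36 [[0.29, -0.77, -1.44], [0.19, -0.91, -1.28], [0.12, -0.99, -1.13]]
-45 42 [[0.24, -0.74, -1.39], [0.13, -0.87, -1.23], [0.07, -0.94, -1.08]]
-60 36 [[0.46, -0.52, -1.7], [0.36, -0.68, -1.57], [0.29, -0.77, -1.44]]
-60 42 [[0.4, -0.51, -1.66], [0.3, -0.66, -1.52], [0.24, -0.74, -1.39]]
```

```bash
python3 - <<'E'
from kin import *
print([ik([x,y,.108],-35,26) for x,y in((.527,.06),(.527,0),(.5,-.085),(.47,-.085))])
a=plan([.49,.105,.108],-35,26,2); a=plan([.527,.062,.108],-35,26,2,a);print()
for q in([.527,.042,.108],[.527,.007,.108],[.522,-.038,.108],[.505,-.083,.108],[.46,-.09,.110]): a=plan(q,-35,26,1,a)
E
```

```text
[[0.65, 0.31, -0.96, -1.26], [0.51, 0.24, -1.07, -1.12], [0.28, 0.09, -1.26, -0.89], [0.32, 0.01, -1.35, -0.93]]
[1.3, -5.0, -2.1, -0.006, 0.002, -0.003]
[1.3, -5.0, -2.1, -0.006, 0.001, -0.003]
[0.0, 0.0, 0.0, 0.025, -0.007, 0.012]
[0.0, 0.0, 0.0, 0.025, -0.007, 0.012]

[0.0, 0.0, 0.0, 0.01, -0.016, 0.005]
[0.0, 0.0, 0.0, 0.018, -0.029, 0.009]
[0.0, 0.0, 0.0, 0.02, -0.04, 0.01]
[0.0, 0.0, 0.0, 0.011, -0.047, 0.005]
[0.0, 0.0, 0.0, -0.03, -0.032, -0.013]
```

```bash
python3 - <<'E'
from kin import *
for yw,pt in((-42,27),(-45,28),(-45,32)): print(yw,pt,[ik([x,y,.108],yw,pt)[1:] for x,y in((.527,.06),(.527,0),(.515,-.035),(.485,-.02),(.45,.0))])
a=plan([.49,.105,.108],-45,28,2); a=plan([.528,.064,.108],-45,28,2,a);print()
for q in([.528,.044,.108],[.528,.006,.108],[.520,-.038,.108],[.475,-.028,.112],[.43,.015,.125]): a=plan(q,-45,28,1,a)
E
```

```text
-42 27 [[0.37, -0.84, -1.4], [0.3, -0.96, -1.27], [0.23, -1.05, -1.2], [0.19, -1.11, -1.28], [0.14, -1.17, -1.4]]
-45 28 [[0.39, -0.79, -1.45], [0.31, -0.9, -1.32], [0.25, -1.0, -1.26], [0.2, -1.06, -1.34], [0.16, -1.12, -1.45]]
-45 32 [[0.34, -0.78, -1.42], [0.26, -0.89, -1.3], [0.19, -0.98, -1.23], [0.14, -1.04, -1.31], [0.09, -1.1, -1.41]]
[4.0, -4.0, -6.3, -0.006, 0.002, -0.003]
[4.0, -4.0, -6.3, -0.006, 0.001, -0.003]
[0.0, 0.0, 0.0, 0.025, -0.001, 0.013]
[0.0, 0.0, 0.0, 0.025, -0.001, 0.013]

[0.0, 0.0, 0.0, 0.012, -0.014, 0.007]
[0.0, 0.0, 0.0, 0.024, -0.027, 0.013]
[0.0, 0.0, 0.0, 0.022, -0.037, 0.012]
[0.0, 0.0, 0.0, -0.036, -0.025, -0.015]
[0.0, 0.0, 0.0, -0.061, -0.001, -0.018]
```

Call:
{"name": "jog_arm", "arguments": {
  "rows": [
    [4.0,-4.0,-6.3,-0.006,0.002,-0.003,0],
    [4.0,-4.0,-6.3,-0.006,0.001,-0.003,0],
    [0,0,0,0.025,-0.001,0.013,0],
    [0,0,0,0.025,-0.001,0.013,0],
    [0,0,0,0,0,0,0]
  ]
}}

```text
time: 5.48
ee_pos: [0.5315, 0.0641, 0.1062]
orientation: [0.093, 0.235, -0.357, 0.899]
force: [0.1, -0.5, -0.7]
finger_gap: -0.001
```

```bash
python3 - <<'E'
from loc import *
t=imaging.read_camera('top'); s=imaging.read_camera('side')
C=np.array([.588,.023])
print([arms([p],C) for p in(t,s)])
b=np.hstack([cv2.resize(p['frame'][y:y+130,x:x+130,::-1],None,fx=3,fy=3,interpolation=cv2.INTER_CUBIC) for p,x,y in((t,240,120),(s,260,120))]); cv2.imwrite('pics/c3.png',b)
st=status.read_state(); print(np.round(st['ee_pos'],4),np.round(st['joint_pos'],3),st['force'],Ro.from_quat(st['orientation']).as_euler('ZYX',degrees=True))
E
```

```text
[(np.float64(-0.09007757927613015), np.float64(0.6621257013817388), 281), (np.float64(-0.10523261827703102), np.float64(0.6810128384241058), 327)]
[0.5311 0.065  0.1058] [ 0.654  0.281 -0.8    0.211 -1.036  1.248] [ 0.34314741  0.03389903 -0.26993946] [-43.27999359  29.33414742  -0.1101097 ]
```

View pics/c3.png

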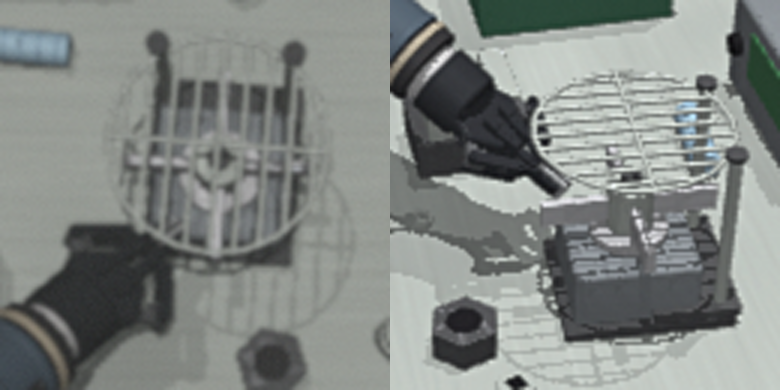

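Call:
{"name": "jog_arm", "arguments": {
  "rows": [
    [0,0,0,0.012,-0.014,0.007,0],
    [0,0,0,0.024,-0.029,0.013,0],
    [0,0,0,0.022,-0.04,0.012,0],
    [0,0,0,-0.036,-0.025,-0.015,0],
    [0,0,0,-0.061,-0.001,-0.018,0]
  ]
}}

```text
time: 6.2
ee_pos: [0.4501, -0.0098, 0.113]
orientation: [0.094, 0.239, -0.359, 0.897]
force: [-0.3, 1.6, -0.1]
finger_gap: 0.002
```

```bash
cat > track.py <<'E'
from loc import *
def arms2(p,c):  # ignore points near the tool
    return arms([p],c)
import sys
C=np.array([.588,.023])
for i in range(int(sys.argv[1])):
    tm=status.read_state()['time']; p=imaging.read_camera(sys.argv[2] if len(sys.argv)>2 else 'side'); a=arms([p],C); print(round(tm,2),round(np.degrees(a[0]),1),round(a[1],2))
st=status.read_state(); print(np.round(st['ee_pos'],4),np.round(st['joint_pos'],3),np.round(st['force'],1),Ro.from_quat(st['orientation']).as_euler('ZYX',degrees=True).round(1))
E
python3 track.py 12
```

```text
6.2 44.4 0.97
6.25 -36.5 0.97
6.3 -29.1 0.97
6.35 -22.8 0.97
6.4 -17.3 0.97
6.45 -12.9 0.97
6.5 -10.0 0.97
6.55 -7.8 0.97
6.6 -7.2 0.97
6.65 -7.0 0.97
6.7 -7.0 0.97
6.75 -6.9 0.97
[ 0.4529 -0.0086  0.1127] [ 0.616  0.077 -1.049  0.117 -1.018  1.188] [-0.7  0.7  0.4] [-43.5  29.8  -0.2]
```

```bash
cat > cyc.py <<'E'
from kin import *
a=plan([.46,.06,.112],-45,28,1); a=plan([.49,.108,.107],-45,28,1,a); a=plan([.529,.07,.107],-45,28,2,a);print()
for q in([.530,.045,.108],[.529,.0,.108],[.520,-.048,.108],[.472,-.038,.112],[.44,.0,.118]): a=plan(q,-45,28,1,a)
E
python3 cyc.py
```

```text
[0.9, -1.8, -1.3, -0.036, 0.055, -0.021]
[0.0, 0.0, 0.0, -0.009, 0.055, -0.01]
[0.0, 0.0, 0.0, 0.024, 0.0, 0.013]
[0.0, 0.0, 0.0, 0.024, 0.0, 0.013]

[0.0, 0.0, 0.0, 0.016, -0.017, 0.01]
[0.0, 0.0, 0.0, 0.027, -0.033, 0.015]
[0.0, 0.0, 0.0, 0.024, -0.04, 0.013]
[0.0, 0.0, 0.0, -0.038, -0.027, -0.016]
[0.0, 0.0, 0.0, -0.047, 0.004, -0.018]
```

Call:
{"name": "jog_arm", "arguments": {
  "rows": [
    [0.9,-1.8,-1.3,-0.036,0.055,-0.021,0],
    [0,0,0,-0.009,0.055,-0.01,0],
    [0,0,0,0.024,0,0.013,0],
    [0,0,0,0.024,0,0.013,0],
    [0,0,0,0,0,0,0]
  ]
}}

```text
time: 7.42
ee_pos: [0.5269, 0.0424, 0.1059]
orientation: [0.094, 0.231, -0.369, 0.895]
force: [-0.3, 0.9, -0.8]
finger_gap: -0.001
```

```bash
python3 track.py 1; python3 cyc.py | tail -5
```

```text
7.42 8.3 0.55
[0.5265 0.0429 0.1059] [ 0.624  0.269 -0.83   0.182 -1.043  1.236] [-0.7 -0.3  0.2] [-44.8  28.9  -0.1]
[0.0, 0.0, 0.0, 0.016, -0.017, 0.01]
[0.0, 0.0, 0.0, 0.027, -0.033, 0.015]
[0.0, 0.0, 0.0, 0.024, -0.04, 0.013]
[0.0, 0.0, 0.0, -0.038, -0.027, -0.016]
[0.0, 0.0, 0.0, -0.047, 0.004, -0.018]
```

Call:
{"name": "jog_arm", "arguments": {
  "rows": [
    [0,0,0,0.024,-0.027,0.013,0],
    [0,0,0,0.026,-0.043,0.014,0],
    [0,0,0,-0.038,-0.027,-0.016,0],
    [0,0,0,-0.047,0.004,-0.018,0]
  ]
}}

```text
time: 7.98
ee_pos: [0.445, -0.0121, 0.112]
orientation: [0.095, 0.233, -0.37, 0.894]
force: [-0.1, 1.4, -0.2]
finger_gap: -0.001
```

```bash
python3 track.py 16
```

```text
7.97 33.9 0.97
8.03 42.3 0.97
8.07 -40.0 0.97
8.12 -33.7 0.98
8.18 -29.0 0.97
8.22 -24.9 0.97
8.28 -21.8 0.97
8.32 -19.9 0.97
8.38 -19.2 0.97
8.43 -19.2 0.97
8.47 -19.3 0.97
8.53 -19.2 0.97
8.57 -19.3 0.97
8.62 -19.3 0.97
8.68 -19.2 0.97
8.72 -19.3 0.97
[ 0.4481 -0.0097  0.1122] [ 0.631  0.095 -1.033  0.166 -1.04   1.251] [1.2 0.  0.1] [-44.8  29.2  -0.1]
```

```bash
cat > cyc2.py <<'E'
from kin import *
a=plan([.49,.125,.107],-45,28,4); a=plan([.531,.088,.107],-45,28,2,a);print()
for q in([.531,.063,.108],[.531,.02,.108],[.527,-.028,.108],[.49,-.058,.112],[.44,-.02,.118]): a=plan(q,-45,28,1,a)
E
python3 cyc2.py
```

```text
[0.1, -0.3, -0.1, -0.014, 0.031, -0.009]
[0.1, -0.3, -0.1, -0.014, 0.031, -0.009]
[0.1, -0.3, -0.1, -0.014, 0.031, -0.009]
[0.1, -0.3, -0.1, -0.014, 0.031, -0.009]
[0.0, 0.0, 0.0, 0.024, 0.001, 0.013]
[0.0, 0.0, 0.0, 0.024, 0.001, 0.013]

[0.0, 0.0, 0.0, 0.015, -0.018, 0.009]
[0.0, 0.0, 0.0, 0.027, -0.03, 0.014]
[0.0, 0.0, 0.0, 0.027, -0.037, 0.015]
[0.0, 0.0, 0.0, -0.006, -0.047, 0.001]
[0.0, 0.0, 0.0, -0.058, -0.008, -0.024]
```

Call:
{"name": "jog_arm", "arguments": {
  "rows": [
    [0,0,0,-0.014,0.031,-0.009,0],
    [0,0,0,-0.014,0.031,-0.009,0],
    [0,0,0,-0.014,0.031,-0.009,0],
    [0,0,0,-0.014,0.031,-0.009,0],
    [0,0,0,0,0,0,0]
  ]
}}

```text
time: 9.4
ee_pos: [0.4891, 0.1275, 0.1076]
orientation: [0.095, 0.233, -0.367, 0.895]
force: [-0.2, 0.2, 0.2]
finger_gap: 0.005
```

Call:
{"name": "jog_arm", "arguments": {
  "rows": [
    [0,0,0,0.024,0.001,0.013,0],
    [0,0,0,0.024,0.001,0.013,0],
    [0,0,0,0,0,0,0]
  ]
}}

```text
time: 9.78
ee_pos: [0.5282, 0.0862, 0.1073]
orientation: [0.095, 0.233, -0.369, 0.895]
force: [-0.7, -0.2, -0.4]
finger_gap: 0.002
```

```bash
python3 track.py 1 top; python3 cyc2.py | tail -5
```

```text
9.78 -19.8 0.91
[0.5278 0.0869 0.1072] [ 0.702  0.329 -0.707  0.383 -1.055  1.395] [-0.6  0.4 -0.6] [-44.9  29.2  -0.1]
[0.0, 0.0, 0.0, 0.015, -0.018, 0.009]
[0.0, 0.0, 0.0, 0.027, -0.03, 0.014]
[0.0, 0.0, 0.0, 0.027, -0.037, 0.015]
[0.0, 0.0, 0.0, -0.006, -0.047, 0.001]
[0.0, 0.0, 0.0, -0.058, -0.008, -0.024]
```

Call:
{"name": "jog_arm", "arguments": {
  "rows": [
    [0,0,0,0.018,-0.02,0.01,0],
    [0,0,0,0.029,-0.032,0.015,0],
    [0,0,0,0.029,-0.039,0.016,0],
    [0,0,0,-0.006,-0.047,0.001,0]
  ]
}}

```text
time: 10.32
ee_pos: [0.4885, -0.0688, 0.1099]
orientation: [0.095, 0.233, -0.369, 0.895]
force: [-0.1, 0.3, 0.7]
finger_gap: -0.001
```

```bash
python3 track.py 20
```

```text
10.32 13.7 0.97
10.38 26.4 0.97
10.43 37.7 0.98
10.47 -41.5 0.98
10.53 -32.1 0.97
10.57 -23.9 0.97
10.62 -16.9 0.97
10.68 -11.1 0.97
10.72 -6.4 0.97
10.78 -2.9 0.98
10.82 -0.3 0.97
10.88 1.3 0.97
10.93 1.7 0.97
10.97 1.9 0.97
11.03 1.6 0.97
11.07 1.6 0.97
11.12 1.9 0.97
11.18 1.9 0.97
11.22 1.7 0.97
11.28 1.7 0.97
[ 0.4892 -0.0672  0.11  ] [ 0.408  0.096 -1.129 -0.243 -0.945  0.88 ] [-0.1 -0.4 -0.8] [-44.8  29.2  -0.1]
```

```bash
cat > cyc3.py <<'E'
from kin import *
a=plan([.452,-.02,.109],-45,28,2); a=plan([.49,.118,.107],-45,28,4,a); a=plan([.529,.078,.107],-45,28,2,a)
E
python3 cyc3.py
```

```text
[0.1, -0.6, -0.1, -0.026, 0.004, -0.015]
[0.1, -0.6, -0.1, -0.026, 0.004, -0.015]
[0.0, 0.0, 0.0, -0.015, 0.031, -0.009]
[0.0, 0.0, 0.0, -0.015, 0.031, -0.009]
[0.0, 0.0, 0.0, -0.015, 0.031, -0.009]
[0.0, 0.0, 0.0, -0.015, 0.031, -0.009]
[0.0, 0.0, 0.0, 0.025, -0.0, 0.013]
[0.0, 0.0, 0.0, 0.025, -0.0, 0.013]
```

Call:
{"name": "jog_arm", "arguments": {
  "rows": [
    [0,0,0,-0.026,0.004,-0.015,0],
    [0,0,0,-0.026,0.004,-0.015,0],
    [0,0,0,-0.015,0.031,-0.009,0],
    [0,0,0,-0.015,0.031,-0.009,0],
    [0,0,0,-0.015,0.031,-0.009,0]
  ]
}}

```text
time: 11.95
ee_pos: [0.4806, 0.085, 0.1074]
orientation: [0.095, 0.233, -0.368, 0.895]
force: [-0.0, -0.2, 0.0]
finger_gap: -0.002
```

Call:
{"name": "jog_arm", "arguments": {
  "rows": [
    [0,0,0,-0.015,0.031,-0.009,0],
    [0,0,0,0,0,0,0],
    [0,0,0,0.025,0,0.013,0],
    [0,0,0,0.025,0,0.013,0],
    [0,0,0,0,0,0,0]
  ]
}}

```text
time: 12.58
ee_pos: [0.5295, 0.0762, 0.1051]
orientation: [0.095, 0.233, -0.369, 0.895]
force: [-0.4, -0.9, -0.2]
finger_gap: 0.001
```

```bash
python3 track.py 1 top
```

```text
12.57 2.9 0.76
[0.5292 0.0769 0.105 ] [ 0.682  0.319 -0.735  0.331 -1.052  1.355] [ 0.3  0.3 -0.9] [-44.9  29.2  -0.1]
```

Call:
{"name": "jog_arm", "arguments": {
  "rows": [
    [0,0,0,0.018,-0.02,0.01,0],
    [0,0,0,0.03,-0.033,0.016,0],
    [0,0,0,0.026,-0.041,0.014,0],
    [0,0,0,-0.012,-0.042,-0.003,0]
  ]
}}

```text
time: 13.12
ee_pos: [0.4855, -0.0698, 0.1082]
orientation: [0.095, 0.234, -0.37, 0.894]
force: [-142.1, -47.8, -68.6]
finger_gap: -0.002
```

```bash
python3 track.py 20; python3 cyc3.py
```

```text
13.12 14.7 0.97
13.18 17.7 0.97
13.22 19.5 0.97
13.28 20.2 0.97
13.32 20.3 0.97
13.38 20.3 0.97
13.43 20.2 0.97
13.47 20.2 0.97
13.53 20.5 0.97
13.57 20.4 0.97
13.62 20.4 0.97
13.68 20.3 0.97
13.72 20.3 0.97
13.78 20.2 0.97
13.82 20.3 0.97
13.88 20.4 0.97
13.93 20.1 0.97
13.97 20.2 0.97
14.03 20.3 0.97
14.07 20.2 0.97
[ 0.4862 -0.0679  0.1081] [ 0.41   0.096 -1.134 -0.242 -0.947  0.886] [-1.1  0.4  0.2] [-44.9  29.2  -0.2]
[0.1, -0.6, -0.1, -0.026, 0.005, -0.014]
[0.1, -0.6, -0.1, -0.026, 0.005, -0.014]
[0.0, 0.0, 0.0, -0.015, 0.031, -0.009]
[0.0, 0.0, 0.0, -0.015, 0.031, -0.009]
[0.0, 0.0, 0.0, -0.015, 0.031, -0.009]
[0.0, 0.0, 0.0, -0.015, 0.031, -0.009]
[0.0, 0.0, 0.0, 0.025, -0.0, 0.013]
[0.0, 0.0, 0.0, 0.025, -0.0, 0.013]
```

```bash
cat > lev.py <<'E'
from kin import *
T=np.array([.530,-.317]); Y=np.radians(6.6)
def pose(th,s,side,gap,pitch=None,off=.021):   # side +1 far, -1 near
    u=s*np.sin(th)+side*(off+gap)*np.cos(th); z=.08+s*np.cos(th)-side*(off+gap)*np.sin(th)
    return [T[0]+u*np.cos(Y),T[1]+u*np.sin(Y),z],(90+np.degrees(th) if pitch is None else pitch)
E
python3 - <<'E'
from lev import *
a=plan([.45,-.17,.27],3,70,6); print()
q,p=pose(-.085,.15,1,.02); print(np.round(q,3),p); a=plan(q,6.6,p,4,a)
for th in(-.085,-.3,-.55): print(np.round(pose(th,.055,1,0)[0],3),ik(pose(th,.055,1,0)[0],6.6,90+np.degrees(th)))
for th,pp in((0,90),(.3,100),(.55,105),(.55,110)): print(np.round(pose(th,.055,-1,0)[0],3),ik(pose(th,.055,-1,0)[0],6.6,pp))
E
```

```text
[-6.2, 6.4, 5.3, -0.006, -0.016, 0.027]
[-6.2, 6.4, 5.3, -0.011, -0.018, 0.024]
[-6.2, 6.4, 5.3, -0.015, -0.02, 0.021]
[-6.2, 6.4, 5.3, -0.019, -0.02, 0.017]
[-6.2, 6.4, 5.3, -0.023, -0.02, 0.012]
[-6.2, 6.4, 5.3, -0.026, -0.019, 0.008]

[ 0.558 -0.314  0.233] 85.129858741388
[-0.9, 3.8, 0.2, 0.017, -0.037, 0.02]
[-0.9, 3.8, 0.2, 0.016, -0.038, 0.021]
[-0.9, 3.8, 0.2, 0.014, -0.038, 0.021]
[-0.9, 3.8, 0.2, 0.013, -0.038, 0.022]
[ 0.546 -0.315  0.137] [-0.55, 0.61, 0.22, 0.66]
[ 0.534 -0.317  0.139] [-0.64, 0.42, -0.09, 0.75]
[ 0.519 -0.318  0.138] [-0.76, 0.27, -0.39, 0.87]
[ 0.509 -0.319  0.135] [-0.56, 0.58, 0.17, 0.68]
[ 0.526 -0.317  0.139] [-0.49, 0.81, 0.53, 0.61]
[ 0.541 -0.316  0.138] [-0.46, 0.99, 0.82, 0.57]
[ 0.541 -0.316  0.138] [-0.44, 1.23, 1.23, 0.55]
```

Call:
{"name": "jog_arm", "arguments": {
  "rows": [
    [-6.2,6.4,5.3,-0.006,-0.016,0.027,0],
    [-6.2,6.4,5.3,-0.011,-0.018,0.024,0],
    [-6.2,6.4,5.3,-0.015,-0.02,0.021,0],
    [-6.2,6.4,5.3,-0.019,-0.02,0.017,0],
    [-6.2,6.4,5.3,-0.023,-0.02,0.012,0]
  ]
}}

```text
time: 14.75
ee_pos: [0.4548, -0.1421, 0.2278]
orientation: [0.015, 0.505, -0.084, 0.859]
force: [2.4, 0.6, -0.1]
finger_gap: 0.004
```

Call:
{"name": "jog_arm", "arguments": {
  "rows": [
    [-6.2,6.4,5.3,-0.026,-0.019,0.008,0],
    [0,0,0,0,0,0,0]
  ]
}}

```text
time: 15.0
ee_pos: [0.4495, -0.1592, 0.2531]
orientation: [-0.002, 0.551, -0.025, 0.834]
force: [0.4, -0.4, -1.5]
finger_gap: 0.001
```

```bash
python3 track.py 2; python3 - <<'E'
from lev import *
q,p=pose(-.085,.15,1,.02); print(np.round(q,3),p); a=plan(q,6.6,p,5); print(); q,p=pose(-.085,.055,1,.02); plan(q,6.6,p,3,a)
E
```

```text
15.0 20.2 0.97
15.05 20.2 0.97
[ 0.4482 -0.157   0.2499] [-0.415 -0.192 -0.488  0.888  0.118 -0.36 ] [-0.1  0.2 -0.3] [-6.3 66.9 -4.4]
[ 0.558 -0.314  0.233] 85.129858741388
[-1.6, 3.6, 0.8, 0.013, -0.03, 0.02]
[-1.6, 3.6, 0.8, 0.011, -0.031, 0.019]
[-1.6, 3.6, 0.8, 0.01, -0.032, 0.019]
[-1.6, 3.6, 0.8, 0.008, -0.032, 0.019]
[-1.6, 3.6, 0.8, 0.007, -0.033, 0.018]

[0.0, 0.0, 0.0, 0.032, 0.0, -0.0]
[0.0, 0.0, 0.0, 0.032, 0.0, -0.0]
[0.0, 0.0, 0.0, 0.032, 0.0, -0.0]
```

Call:
{"name": "jog_arm", "arguments": {
  "rows": [
    [-1.6,3.6,0.8,0.013,-0.03,0.02,0],
    [-1.6,3.6,0.8,0.011,-0.031,0.019,0],
    [-1.6,3.6,0.8,0.01,-0.032,0.019,0],
    [-1.6,3.6,0.8,0.008,-0.032,0.019,0],
    [-1.6,3.6,0.8,0.007,-0.033,0.018,0]
  ]
}}

```text
time: 15.72
ee_pos: [0.558, -0.3119, 0.2318]
orientation: [-0.038, 0.676, 0.044, 0.735]
force: [0.8, -0.9, 1.1]
finger_gap: -0.001
```

```bash
python3 - <<'E'
from lev import *
p=imaging.read_camera('side'); b=cv2.resize(p['frame'][200:330,280:440,::-1],None,fx=4,fy=4,interpolation=cv2.INTER_CUBIC); cv2.imwrite('pics/c4.png',b)
st=status.read_state(); print(np.round(st['ee_pos'],4),np.round(st['force'],1),Ro.from_quat(st['orientation']).as_euler('ZYX',degrees=True).round(1))
q,p=pose(-.085,.055,1,.02); plan(q,6.6,p,4)
E
```

```text
[ 0.5604 -0.315   0.2276] [-2.2 -0.2 -3.4] [11.2 85.6  4.4]
[0.0, -0.1, -0.1, 0.022, 0.0, -0.0]
[0.0, -0.1, -0.1, 0.022, 0.0, -0.0]
[0.0, -0.1, -0.1, 0.022, 0.0, -0.0]
[0.0, -0.1, -0.1, 0.022, 0.0, -0.0]
```

View pics/c4.png

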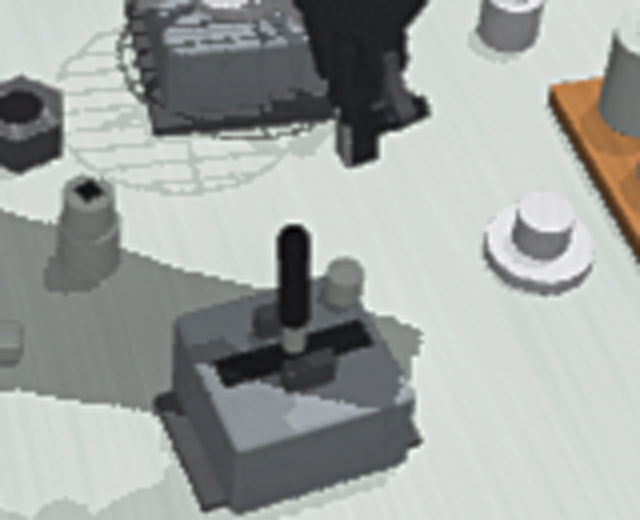

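Call:
{"name": "jog_arm", "arguments": {
  "rows": [
    [0,0,0,0.022,0,0,0],
    [0,0,0,0.022,0,0,0],
    [0,0,0,0.022,0,0,0],
    [0,0,0,0.022,0,0,0],
    [0,0,0,0,0,0,0]
  ]
}}

```text
time: 16.4
ee_pos: [0.5638, -0.3091, 0.143]
orientation: [-0.037, 0.676, 0.044, 0.734]
force: [-0.4, 0.9, 0.3]
finger_gap: -0.003
```

```bash
python3 - <<'E'
from lev import *
p=imaging.read_camera('side'); b=cv2.resize(p['frame'][200:330,280:440,::-1],None,fx=4,fy=4,interpolation=cv2.INTER_CUBIC); cv2.imwrite('pics/c5.png',b)
st=status.read_state(); print(np.round(st['ee_pos'],4),np.round(st['force'],1),Ro.from_quat(st['orientation']).as_euler('ZYX',degrees=True).round(1))
a=None
for th,g in((-.085,.004),(-.2,0),(-.3,0),(-.4,0),(-.48,0),(-.55,0),(-.56,-.002)):
    q,p=pose(th,.055,1,g); a=plan(q,6.6,p,1,a)
E
```

```text
[ 0.5643 -0.3098  0.1445] [0.1 0.2 0.5] [ 9.5 85.2  2.9]
[0.0, -0.0, -0.2, 0.006, -0.003, -0.015]
[-0.0, -6.6, 0.0, -0.002, -0.0, -0.01]
[0.0, -5.7, 0.0, -0.002, 0.0, -0.006]
[0.0, -5.7, -0.0, -0.002, -0.0, -0.006]
[-0.0, -4.6, 0.0, -0.002, 0.0, -0.004]
[0.0, -4.0, 0.0, -0.001, -0.0, -0.004]
[-0.0, -0.6, 0.0, -0.0, 0.0, -0.003]
```

View pics/c5.png

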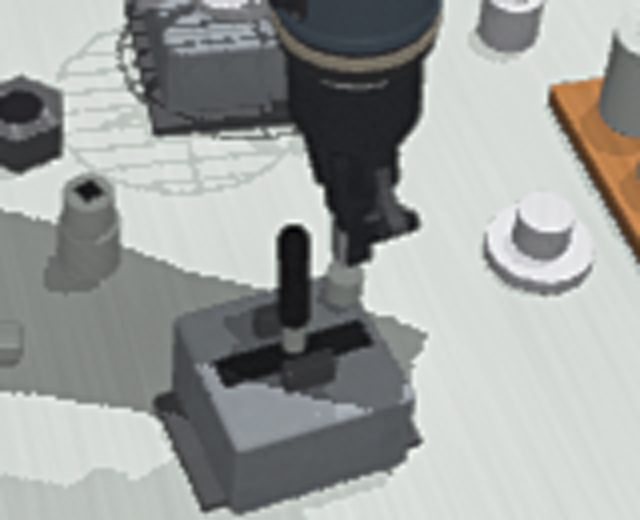

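Call:
{"name": "jog_arm", "arguments": {
  "rows": [
    [0,0,0,0.006,-0.004,-0.015,0],
    [0,-6.6,0,-0.002,0,-0.01,0],
    [0,-5.7,0,-0.002,0,-0.006,0],
    [0,-5.7,0,-0.002,0,-0.006,0],
    [0,-4.6,0,-0.002,0,-0.004,0]
  ]
}}

```text
time: 17.08
ee_pos: [0.5241, -0.3197, 0.142]
orientation: [-0.029, 0.516, 0.05, 0.855]
force: [3.2, 0.7, 1.5]
finger_gap: -0.002
```

```bash
cat > lv.py <<'E'
from lev import *
from loc import lever
st=status.read_state(); print(np.round(st['ee_pos'],4),np.round(st['force'],1),Ro.from_quat(st['orientation']).as_euler('ZYX',degrees=True).round(1))
for c in('side','top'):
    p=imaging.read_camera(c)
    for m in mark_of('lever_tip',p)[:3]:
        # tip lies on arc: search th whose projected tip is closest
        best=min((float(np.hypot(*(proj(p,[T[0]+.102*np.sin(t)*np.cos(Y),T[1]+.102*np.sin(t)*np.sin(Y),.08+.102*np.cos(t)])-np.array(m['position'][::-1])))),t) for t in np.arange(-.7,.7,.01))
        if best[0]<12: print(c,round(m['confidence'],2),'th',round(best[1],2),'px err',round(best[0],1))
    W=cloud(p).reshape(-1,3); u=(W[:,:2]-T)@[np.cos(Y),np.sin(Y)]; v=(W[:,:2]-T)@[-np.sin(Y),np.cos(Y)]
    F=p['frame'].reshape(-1,3).max(1)
    m=(abs(v)<.013)&(abs(u)<.09)&(W[:,2]>.115)&(W[:,2]<.186)&(F<60); 
    if m.sum()>8: print(c,m.sum(),'u,z of top',u[m][W[m,2].argsort()[-10:]].mean().round(3),np.sort(W[m,2])[-10:].mean().round(3))
E
python3 lv.py; python3 - <<'E'
from lev import *
a=None
for th,g in((-.52,0),(-.55,0),(-.56,-.002)):
    q,p=pose(th,.055,1,g); a=plan(q,6.6,p,1,a)
E
```

```text
[ 0.5241 -0.3197  0.142 ] [3.2 0.7 1.5] [ 6.8 62.2  0.2]
side 0.49 th -0.5 px err 0.5
side 118 u,z of top -0.046 0.172
top 15 u,z of top -0.016 0.178
[-0.1, -2.3, -0.1, 0.001, 0.002, -0.004]
[0.0, -1.7, 0.0, -0.001, -0.0, -0.002]
[-0.0, -0.6, 0.0, -0.0, 0.0, -0.003]
```

Call:
{"name": "jog_arm", "arguments": {
  "rows": [
    [0,-2.3,0,0.001,0.002,-0.004,0],
    [0,-1.7,0,-0.001,0,-0.002,0],
    [0,0,0,0,0,-0.002,0]
  ]
}}

```text
time: 17.65
ee_pos: [0.5193, -0.3188, 0.1386]
orientation: [-0.027, 0.486, 0.052, 0.872]
force: [20.4, 3.8, 8.3]
finger_gap: -0.003
```

```bash
python3 lv.py
```

```text
[ 0.5193 -0.3188  0.1386] [20.4  3.8  8.3] [ 6.9 58.2  0.3]
side 0.54 th -0.57 px err 1.5
side 91 u,z of top -0.039 0.177
top 35 u,z of top -0.026 0.183
```

Call:
{"name": "jog_arm", "arguments": {
  "rows": [
    [0,0,0,0,0,0.015,0],
    [0,0,0,0,0,0.02,0],
    [0,0,0,-0.03,0,0,0],
    [0,0,0,-0.04,0,0,0],
    [0,0,0,-0.04,0,0,0]
  ]
}}

```text
time: 18.48
ee_pos: [0.4891, -0.3221, 0.2496]
orientation: [-0.027, 0.488, 0.051, 0.871]
force: [1.2, 0.2, 0.7]
finger_gap: 0.0
```

```bash
python3 lv.py;  python3 - <<'E'
from lev import *
a=None
q,p=pose(-.55,.16,-1,.02); print(np.round(q,3)); a=plan(q,6.6,p,3,a)
q,p=pose(-.55,.058,-1,.02); print(np.round(q,3)); a=plan(q,6.6,p,3,a)
E
```

```text
[ 0.4891 -0.3221  0.2496] [1.2 0.2 0.7] [ 7.  58.5  0.4]
side 0.8 th -0.54 px err 0.3
side 142 u,z of top -0.05 0.17
top 0.51 th -0.53 px err 2.0
top 87 u,z of top -0.045 0.171
[ 0.412 -0.331  0.195]
[-0.0, 0.0, -0.0, 0.002, 0.0, -0.032]
[-0.0, 0.0, -0.0, 0.002, 0.0, -0.032]
[-0.0, 0.0, -0.0, 0.002, 0.0, -0.032]
[ 0.465 -0.325  0.108]
[0.0, 0.0, 0.0, 0.034, -0.0, -0.0]
[0.0, 0.0, 0.0, 0.034, -0.0, -0.0]
[0.0, 0.0, 0.0, 0.034, -0.0, -0.0]
```

Lever is fully off (θ ≈ -0.54/-0.53 measured, released). Crossing to the near side.

Call:
{"name": "jog_arm", "arguments": {
  "rows": [
    [0,0,0,0.002,0,-0.032,0],
    [0,0,0,0.002,0,-0.032,0],
    [0,0,0,0.002,0,-0.032,0],
    [0,0,0,0,0,0,0]
  ]
}}

```text
time: 19.18
ee_pos: [0.4097, -0.3303, 0.1907]
orientation: [-0.025, 0.489, 0.051, 0.87]
force: [0.0, -0.2, 0.7]
finger_gap: 0.001
```

Call:
{"name": "jog_arm", "arguments": {
  "rows": [
    [0,0,0,0.034,0,0,0],
    [0,0,0,0.034,0,0,0],
    [0,0,0,0.034,0,0,0],
    [0,0,0,0,0,0,0]
  ]
}}

```text
time: 19.68
ee_pos: [0.4645, -0.323, 0.1041]
orientation: [-0.026, 0.489, 0.053, 0.87]
force: [-0.0, -1.0, 0.7]
finger_gap: 0.002
```

```bash
python3 lv.py;  python3 - <<'E'
from lev import *
a=None
for th,g,pp in((-.55,.002,58.5),(-.42,0,66),(-.28,0,74),(-.14,0,82),(0,0,90),(.14,0,95),(.28,0,99),(.4,0,102),(.5,0,104),(.55,0,105),(.55,-.002,105)):
    q,p=pose(th,.058,-1,g,pp); a=plan(q,6.6,p,1,a)
E
```

```text
[ 0.4645 -0.323   0.1041] [-0.  -1.   0.7] [ 7.3 58.6  0.8]
side 0.65 th -0.56 px err 1.1
side 165 u,z of top -0.054 0.17
top 0.59 th -0.62 px err 2.1
top 154 u,z of top -0.083 0.175
[-0.1, 0.1, -0.1, 0.0, 0.001, 0.019]
[-0.0, 7.5, 0.0, -0.002, 0.0, 0.01]
[0.0, 8.0, 0.0, -0.002, -0.0, 0.008]
[0.0, 8.0, 0.0, -0.002, 0.0, 0.008]
[0.0, 8.0, -0.0, -0.002, -0.0, 0.008]
[0.0, 5.0, 0.0, -0.002, -0.0, 0.008]
[-0.0, 4.0, 0.0, -0.002, 0.0, 0.008]
[0.0, 3.0, -0.0, -0.001, 0.0, 0.007]
[0.0, 2.0, 0.0, -0.001, -0.0, 0.006]
[-0.0, 1.0, 0.0, -0.0, 0.0, 0.003]
[0.0, 0.0, 0.0, 0.001, 0.0, 0.002]
```

Call:
{"name": "jog_arm", "arguments": {
  "rows": [
    [0,0,0,0,0.001,0.019,0],
    [0,7.5,0,-0.002,0,0.01,0],
    [0,8,0,-0.002,0,0.008,0],
    [0,8,0,-0.002,0,0.008,0],
    [0,8,0,-0.002,0,0.008,0]
  ]
}}

```text
time: 20.5
ee_pos: [0.5096, -0.3189, 0.1379]
orientation: [-0.04, 0.707, 0.041, 0.705]
force: [-1.8, -2.1, -1.1]
finger_gap: -0.005
```

```bash
python3 lv.py;  python3 - <<'E'
from lev import *
a=None
for th,g,pp in((.14,0,95),(.28,0,99),(.4,0,102),(.5,0,104),(.55,0,105),(.55,-.002,105)):
    q,p=pose(th,.058,-1,g,pp); a=plan(q,6.6,p,1,a)
E
```

```text
[ 0.5096 -0.3189  0.1379] [-1.8 -2.1 -1.1] [169.7  89.9 163.1]
side 0.46 th 0.04 px err 1.3
side 120 u,z of top -0.03 0.184
[0.0, 5.2, -0.2, -0.005, -0.001, 0.008]
[-0.0, 4.0, 0.0, -0.002, 0.0, 0.008]
[0.0, 3.0, -0.0, -0.001, 0.0, 0.007]
[0.0, 2.0, 0.0, -0.001, -0.0, 0.006]
[-0.0, 1.0, 0.0, -0.0, 0.0, 0.003]
[0.0, 0.0, 0.0, 0.001, 0.0, 0.002]
```

Call:
{"name": "jog_arm", "arguments": {
  "rows": [
    [0,5.2,0,-0.004,0,0.008,0],
    [0,4,0,-0.002,0,0.008,0],
    [0,3,0,-0.001,0,0.007,0],
    [0,2,0,-0.001,0,0.006,0]
  ]
}}

```text
time: 21.2
ee_pos: [0.5369, -0.3157, 0.1407]
orientation: [-0.043, 0.788, 0.036, 0.614]
force: [-3.4, -0.3, -0.2]
finger_gap: 0.001
```

```bash
python3 lv.py;  python3 - <<'E'
from lev import *
a=None
for th,g,pp in((.55,0,105),(.55,-.002,105)):
    q,p=pose(th,.058,-1,g,pp); print(np.round(q,3)); a=plan(q,6.6,p,1,a)
E
```

```text
[ 0.5369 -0.3157  0.1407] [-3.4 -0.3 -0.2] [-174.4   75.9  179.1]
side 0.62 th 0.42 px err 1.5
side 134 u,z of top 0.01 0.175
[ 0.542 -0.316  0.14 ]
[-0.0, 1.0, -0.2, -0.001, -0.0, 0.005]
[ 0.544 -0.315  0.139]
[0.0, 0.0, 0.0, 0.001, 0.0, 0.002]
```

Call:
{"name": "jog_arm", "arguments": {
  "rows": [
    [0,1,0,0,0,0.005,0],
    [0,0,0,0,0,0.003,0],
    [0,0,0,0,0,0.002,0]
  ]
}}

```text
time: 21.78
ee_pos: [0.5448, -0.315, 0.1386]
orientation: [-0.044, 0.794, 0.036, 0.605]
force: [-26.4, -3.4, 13.5]
finger_gap: -0.002
```

```bash
python3 lv.py
```

```text
[ 0.5448 -0.315   0.1386] [-26.4  -3.4  13.5] [-174.1   74.7  179.3]
side 0.53 th 0.51 px err 1.6
side 144 u,z of top 0.022 0.185
```

Call:
{"name": "jog_arm", "arguments": {
  "rows": [
    [0,0,0,0,0,-0.015,0],
    [0,-3,0,0,0,-0.03,0],
    [0,-6,0,-0.02,0,-0.04,0],
    [0,-6,0,-0.05,0,-0.02,0],
    [0,-6,0,-0.05,0,-0.02,0]
  ]
}}

```text
time: 22.6
ee_pos: [0.4345, -0.3275, 0.2816]
orientation: [-0.038, 0.667, 0.043, 0.743]
force: [0.2, -0.6, 1.0]
finger_gap: -0.001
```

Call:
{"name": "jog_arm", "arguments": {
  "rows": [
    [0,0,0,-0.04,0,-0.04,0],
    [0,0,0,0,0,-0.04,0],
    [0,0,0,0,0,0,0],
    [0,0,0,0,0,0,0]
  ]
}}

```text
time: 23.1
ee_pos: [0.3524, -0.3373, 0.3113]
orientation: [-0.037, 0.669, 0.043, 0.741]
force: [0.2, 0.1, 0.6]
finger_gap: -0.0
```

```bash
python3 lv.py; python3 track.py 1; python3 - <<'E'
from h import *
t=imaging.read_camera('top'); save(t,'topE'); s=imaging.read_camera('side'); save(s,'sideE')
for n,z in dict(spanner=0,wrench_head_mid=.012,test_nut_mid=.017,grip_sleeve_mid=.017,reducer_mid=.03,socket_mid=.034,flange_mid=.02).items():
    print(n,[at_z(p,mark_of(n,p)[0]['position'],z)[:2].round(3) for p in(t,s) if mark_of(n,p)])
cv2.imwrite('pics/e.png',cv2.resize(cv2.imread('pics/sideE.png')[110:400,190:500],None,fx=2,fy=2))
E
```

```text
[ 0.3524 -0.3373  0.3113] [0.2 0.1 0.6] [ 8.1 84.1  1.5]
side 0.75 th 0.61 px err 0.8
side 178 u,z of top 0.046 0.17
top 0.64 th 0.49 px err 4.1
top 113 u,z of top 0.05 0.171
23.3 20.3 0.97
[ 0.3529 -0.3371  0.3107] [-0.817  0.133  0.064  1.444  0.084 -0.93 ] [ 0.1 -0.5  0.1] [ 8.9 84.2  2.3]
spanner [array([0.318, 0.168]), array([0.311, 0.146])]
wrench_head_mid [array([ 0.323, -0.206]), array([ 0.321, -0.216])]
test_nut_mid [array([ 0.41 , -0.024]), array([ 0.405, -0.028])]
grip_sleeve_mid [array([0.734, 0.229]), array([0.73 , 0.216])]
reducer_mid [array([0.803, 0.013]), array([0.809, 0.014])]
socket_mid [array([0.724, 0.23 ]), array([ 0.445, -0.144])]
flange_mid [array([ 0.759, -0.206]), array([ 0.734, -0.224])]
```

View pics/e.png

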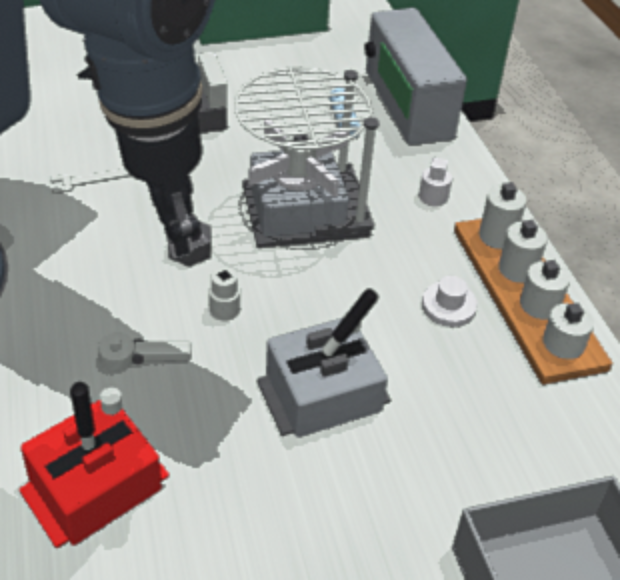

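```bash
python3 -c "
from workcell import order,status
print(order.close_job()); print(status.read_state()['time'])"
```

```text
the job is handed in; nothing more can be done
None
the job is handed in; nothing more can be done
```

I spun the rotor and threw the trip lever off and then on, and handed the job in at about 23 s. However, one reading suggests the job may fail on wrist force.

- **Wrist force:** at the end of the fourth push the force read about 165 N (-142, -48, -69), against the 120 N limit. The next rotor arm probably struck the withdrawing finger. It was a single sample, and by the next state reading, about 1 s later, it was back near zero.
- **Rotor:** I spun it counter-clockwise with four pushes. The camera only gives the angle modulo 90°, so the totals come from the timing of each coast.
    - The first three pushes gave about 175°, 168° and 201°, or about 1.5 turns in all.
    - It passed 1.25 turns during the third push, coasting freely at about 4 rad/s with the finger clear, and then came to rest.
    - The fourth push was only for margin and stopped early when the arm hit the finger. The rotor was at rest before I touched the lever.
- **Trip lever:**
    - I pushed it off until the force rose from 3 N to 22 N at the stop; after release the cameras measured about -0.54 rad.
    - I then threw it on until the force reached 30 N. The last look, after release, gave +0.49 rad (top) and +0.61 rad (side), against a stop at +0.55 rad. The picture shows it leaning fully away from the robot.
- **Bystanders:** the tools measured where they were at the start, within about 2 cm of camera noise. One network hit for the socket in the top view was wrong, but the side view shows it unmoved. I saw no contact with the guard in the pictures.

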